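# Unclamp the chaff box and draw out its drawer with the pull hook

## Task

The chaff box has to be opened for emptying: unscrew the T-handle on its roof, counter-clockwise seen from above, until the lip of the clamp strap stands clear above the drawer front. Then put the pull hook through the finger hole and draw the drawer out to its stop; do not touch the drawer with the gripper, it may be hot. Finally lay the hook flat on the counter, off the drawer, and leave the two bowls and the tray of beans where they are.

Things in the scene. Friction and masses are not known exactly. Their poses are not given: they have to be found in the camera images.
- chaff_box: Grey sheet-steel box, 160 deep x 150 wide x 100 high, fixed to the counter by two thin side flanges. Origin: centre of its underside; x points from its front to its back (the drawer comes out along -x, the front face is at x = -85, the back at x = 75), y to the left seen from the front, z up. Roof at z = 100; a round duct stub on the back (60 across, to x = 105). Two 7 mm guide pins on the roof at x = -64 and x = -8 reach z = 130.
- t_handle (a joint): Turn of the T-handle screw in rad, 0 = clamp fully down, positive counter-clockwise from above; end stop at 8.4. Coarse right-hand screw of 14 mm lead: T-handle and strap rise together 2.23 mm per rad. It starts at 0 to 0.6 rad; the lip is clear of the drawer from about 5.65 rad on (12.5 mm up). Turning takes about 0.06 N m; the screw stays where it is left.
- t_bar (a point): Middle of the T-handle's cross bar, on the vertical screw axis (at x = -35, y = 0 of the box; height 164 mm with the clamp down, and it rises as the screw turns). The bar lies level along this point's y axis: round, 11 mm thick, 147 mm over its two 17 mm black end balls, bare bar from 13 to 56 mm either side of the middle. Clamp down, the bar's underside is 47 mm above the strap, 28 above the guide pins.
- strap_lip (a point): Lower edge, mid-width, of the lip of the steel clamp strap: a 40 mm wide plate on the roof whose front end is bent down in front of the drawer (lip at x = -93 to -87 of the box). Its height is 66.5 mm with the clamp down, 12.5 mm below the top of the drawer front (79 mm); as long as it overlaps, the drawer cannot come out.
- drawer: Aluminium drawer loose in the box, 142 long, 116 wide, sides 56 high, open on top, its front plate 120 wide x 65 high x 4 thick and flush with the box front. Origin 85 mm behind the front's outer face, in the middle of its underside; axes as the box's when shut, then the origin lies at (0, 0, 14) in the box. It slides on the box floor with 2 mm play at each side (about 1 to 2 N) and stops 55 mm out.
- finger_hole (a point): Centre of the oblong finger hole in the drawer's front plate: 52 wide (drawer y) x 26 high (z), straight through the 4 mm plate, 40.5 mm over the counter. Behind it the drawer is empty.
- hook_grip (a point): Centre of the wooden handle of the pull hook, 11 mm over the counter as it lies: handle 80 long (x) x 20 wide (y) x 22 high (z). From the front end of the handle a straight 6 mm steel rod runs along x, level with the handle's centre, to x = 100, where it is bent square to the side, along +y, to the tip. Weight about 90 g, mostly in the handle.
- hook_tip (a point): End of the hook's bent tip, at x = 100, y = 18 in the hook_grip frame, rod radius 3 round it (so the tip reaches to y = 21 and the bend to x = 103).
- bean_tray: Light metal sample tray with beans, 98 x 143 x 28, stands by; origin in the middle of its underside.
- bowl_near: White cupping bowl, 92 across and 62 high, stands by; origin in the middle of its underside.
- bowl_far: A second white cupping bowl of the same size, stands by; origin in the middle of its underside.
Not all that is in view belongs to the job. There is more than one size of the part that bears hook_grip; the job needs the larger.

How it is judged:
By the outcome, as a careful person would: the job done as asked, in the order asked, and still so for the second after the job is handed in, with the robot touching nothing.
It also fails if it takes over 72 s, if anything falls off the work surface, if the arm or the gripper's body presses on something with over 40 N, if the wrist force passes 120 N, or if a joint passes its speed limit or range.

## Robot

A 6-joint arm with a two-finger parallel gripper is mounted at the origin on a cart in front of the work surface, level with it; the furniture and walls round the work are solid. World frame = base frame: x ahead of the robot, y to its left, z up, the work surface at z = 0. Lengths are in m, angles in rad, forces in N, time in s.
With the tool pointing down it reaches from about 0.35 to 0.775 m from the base axis. Payload 5.5 kg.
Tool frame: the origin (TCP) lies at the very end of the fingers, on their centre line; the grasp point (between the pads) lies 19 mm behind it; z points along the fingers, x is the direction in which the jaws open and shut, and the axes are right-handed (so a half turn about z gives the same grasp; the last joint's range is limited). The gripper opens to 85 mm and grips with 20 to 120 N. Pads are 22 mm wide; open, the fingers measure 114 mm over their backs; the gripper's body (76 mm by 85 mm) begins 54 mm behind the grasp point. The pads swing forward as they close: fully open they stand 13 mm farther back than shut.
Start: joints at [-1.467, 0.313, 0.046, 1.304, 0, 1.431], TCP at [0.139, -0.558, 0.231] pointing down, gripper open.
Joint ranges: [-2.76, 2.76], [-0.86, 1.69], [-1.03, 1.26], [-2.2, 2.34], [-1.47, 1.5], [-3.14, 3.14]. Speed limits (rad/s): [2.57, 2.57, 3.14, 3.14, 3.14, 3.14].

## Interface

Orientations are given as a unit quaternion [w, x, y, z].
In Python, from workcell import env gives the robot as it stands.
- The arm moves only by the shell command python3 -m inch 'ROWS' [FORCE]. ROWS is JSON, a list of rows, each a list of 7 numbers: the turn, a rotation vector about the tool's x, y, z each as a share of 8 degrees, from -1 to 1, then the shift along the tool's x, y, z each as a share of 0.05 m, from -1 to 1, then the closure, from 0 (fully open) to 1 (shut). A call has 1 to 12 rows; each row shifts and turns the commanded pose from where the row before left it, along the tool's axes as they then stand; what a row does not reach is not made up. A row lasts 1/10 s, in which the tool goes at most 50 mm and 8.59 degrees, less where a joint would pass 70% of its speed; a pose out of reach is approached as far as the arm can. A call with a number of a shift or a turn outside -1 to 1 is refused whole. A call with a gripper value outside its range is refused whole. The fingers move at their own pace and stop on an object; FORCE is the grip in N (left out, the last holds). Time passes only in rows, so rows that do not move let the fingers close. It gives the time, the measured TCP pose, the force and the opening at its end, in the units of the state.
- env.get_state(): the state, without advancing time (a new reading comes with each control period).
- env.read_camera(name): name is "scene" or "top" or "wrist"; returns the picture (400x640x3 uint8, red, green, blue); there is no depth.
- env.calibration(name): a dict with "fx", "fy", "cx", "cy" (pixels), "rvec" (rotation vector, rad) and "tvec" (3), from world to camera coordinates, as OpenCV has them; the wrist camera has in their place "hand_eye" (4x4, takes a point from camera to tool coordinates, whose origin is the TCP and whose axes are the tool frame's). Camera axes: x right, y down, z forward; pixel columns grow to the right and rows downward; lengths in m; the calibration is good to about 2 mm. The wrist camera is an equidistant fisheye: a pixel r from the principal point sees the ray r / f radians off the axis. A picture is of the moment at which its call begins: read the wrist's pose just before it. calibration takes no time and is no camera call.
- env.hand_in(): hands the job in, once; it reports no verdict.
The state is a dict: "clock": time; "joint_pos": joint angles; "qvel": joint speeds; "tau": joint torques, N m; "tcp_pos": TCP position; "orientation": TCP orientation; "wrist_force": force on the tool from outside, world axes, zero at the start; "ft_torque": the same for the moment, N m; "finger_gap": finger opening in m.
Only numpy, scipy, OpenCV 4.12 (cv2) and the standard library are available. Lean on these libraries where they do the work, as an engineer would, in place of code of your own. Each camera call takes 0.05 s, during which the arm holds its last target.

## Working session

There is one attempt and no reset: what is moved stays moved. The work goes in short steps, Python scripts to look and compute and a shell command to move; the robot and the scene stay as the last step left them, time stands still between calls to the robot, and variables do not carry over. Pictures are saved under pics/ and viewed, and the job is handed in when it is done.

```bash
ls; mkdir -p pics
python3 - <<'E'
from workcell import env
import cv2
for n in ("scene","top","wrist"):
    s=env.get_state()
    im=env.read_camera(n); cv2.imwrite(f"pics/{n}0.png",im[:,:,::-1])
    print(n,env.calibration(n))
print(env.get_state())
E
```

```text
pics
scene {'fx': 425.6033553495053, 'fy': 425.6033553495053, 'cx': 319.6473323218319, 'cy': 196.50405781910288, 'rvec': array([ 0.81759322, -2.27287764,  1.38327838]), 'tvec': array([0.32831667, 0.30350089, 0.92838621])}
top {'fx': 377.74549510657914, 'fy': 377.74549510657914, 'cx': 324.6627442591375, 'cy': 198.94060993555578, 'rvec': array([ 2.1664708 , -2.18206197,  0.04470531]), 'tvec': array([-0.1163431 ,  0.53509323,  0.98950058])}
wrist {'fx': 309.70691628693146, 'fy': 309.70691628693146, 'cx': 321.9640415323169, 'cy': 200.9707845485992, 'hand_eye': array([[ 9.99999737e-01, -5.88545638e-05,  7.22621375e-04,
         2.13503546e-04],
       [-1.42327116e-04,  9.61370074e-01,  2.75259080e-01,
        -7.05884440e-02],
       [-7.10906818e-04, -2.75259111e-01,  9.61369813e-01,
        -1.41695581e-01],
       [ 0.00000000e+00,  0.00000000e+00,  0.00000000e+00,
         1.00000000e+00]])}
{'clock': 0.15, 'joint_pos': array([-1.46659383e+00,  3.13807551e-01,  4.52259363e-02,  1.30361574e+00,
        2.79122566e-05,  1.43118843e+00]), 'qvel': array([-0.00087359, -0.00350375,  0.00182872,  0.00038448,  0.00233802,
        0.00010157]), 'tau': array([ 1.69008799e-03, -4.81064093e+01,  2.98816770e+01,  1.39373369e-02,
       -1.71965603e-04, -1.51190147e-05]), 'tcp_pos': array([ 0.13875916, -0.55759914,  0.23061957]), 'orientation': array([-5.13722415e-04,  7.87845619e-01, -6.15872381e-01, -4.76451795e-04]), 'wrist_force': array([-0.33462072, -0.74105797,  0.32154117]), 'ft_torque': array([-0.03870077,  0.01420789, -0.01455742]), 'finger_gap': 0.08517976169154295}
```

View pics/scene0.png

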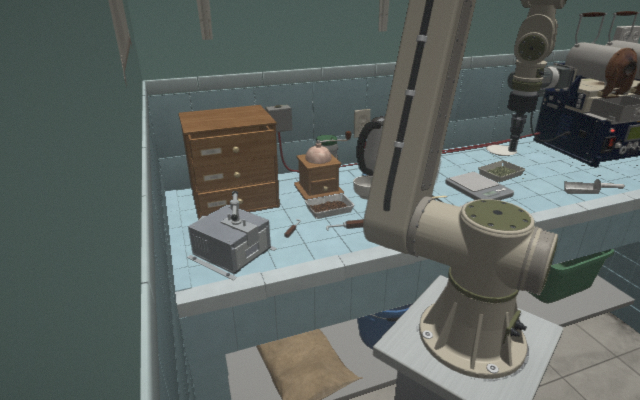

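View pics/top0.png

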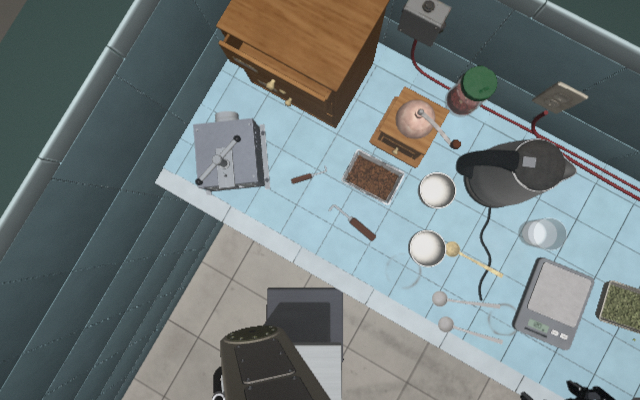

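View pics/wrist0.png

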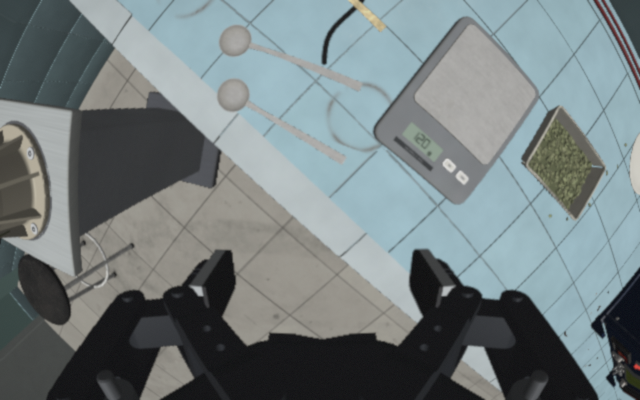

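```bash
cat > h.py <<'E'
import numpy as np, cv2
from scipy.spatial.transform import Rotation as R
from workcell import env
def ray(cam,u,v,st=None):
    c=env.calibration(cam)
    x=(u-c['cx'])/c['fx'];y=(v-c['cy'])/c['fy']
    if cam=='wrist':
        r=np.hypot(x,y); d=np.array([x/r*np.sin(r),y/r*np.sin(r),np.cos(r)]) if r>1e-9 else np.array([0,0,1.])
        H=c['hand_eye']; q=st['orientation']; Rt=R.from_quat([q[1],q[2],q[3],q[0]]).as_matrix()
        return Rt@H[:3,3]+st['tcp_pos'], Rt@H[:3,:3]@d
    Rm=cv2.Rodrigues(np.array(c['rvec']))[0]
    return -Rm.T@c['tvec'], Rm.T@np.array([x,y,1.])
def onz(cam,u,v,z,st=None):
    o,d=ray(cam,u,v,st); return o+d*(z-o[2])/d[2]
def proj(cam,p,st=None):
    c=env.calibration(cam);p=np.asarray(p,float)
    if cam=='wrist':
        H=c['hand_eye'];q=st['orientation']; Rt=R.from_quat([q[1],q[2],q[3],q[0]]).as_matrix()
        pc=H[:3,:3].T@(Rt.T@(p-st['tcp_pos'])-H[:3,3]); r=np.hypot(pc[0],pc[1]);t=np.arctan2(r,pc[2])
        return c['cx']+c['fx']*t*pc[0]/r, c['cy']+c['fy']*t*pc[1]/r
    pc=cv2.Rodrigues(np.array(c['rvec']))[0]@p+c['tvec']
    return c['cx']+c['fx']*pc[0]/pc[2], c['cy']+c['fy']*pc[1]/pc[2]
def tri(a,b):
    (o1,d1),(o2,d2)=a,b
    A=np.stack([d1,-d2],1); t=np.linalg.lstsq(A,o2-o1,rcond=None)[0]
    p,q=o1+d1*t[0],o2+d2*t[1]; return (p+q)/2,np.linalg.norm(p-q)
def snap(cam,name):
    s=env.get_state(); im=env.read_camera(cam); cv2.imwrite(f'pics/{name}.png',im[:,:,::-1]); 
    np.save(f'pics/{name}.npy',np.r_[s['tcp_pos'],s['orientation']]); return s,im
def st(name):
    a=np.load(f'pics/{name}.npy'); return dict(tcp_pos=a[:3],orientation=a[3:])
def crop(name,x0,y0,x1,y1,k,out):
    im=cv2.imread(f'pics/{name}.png')[y0:y1,x0:x1]; cv2.imwrite(f'pics/{out}.png',cv2.resize(im,None,fx=k,fy=k,interpolation=cv2.INTER_CUBIC))
E
python3 - <<'E'
from h import *
crop('top0',150,90,300,210,5,'c1');crop('top0',270,150,420,260,5,'c2');crop('scene0',170,180,380,300,3.8,'c3')
for p in [(245,265)]: pass
for z in (0,.011): print(onz('top',305,178,z),onz('top',355,225,z))
E
```

```text
[ 0.59289842 -0.06658668  0.        ] [ 0.46448103 -0.20089661  0.        ]
[ 0.59153315 -0.06744809  0.011     ] [ 0.46450088 -0.20030934  0.011     ]
```

View pics/c1.png

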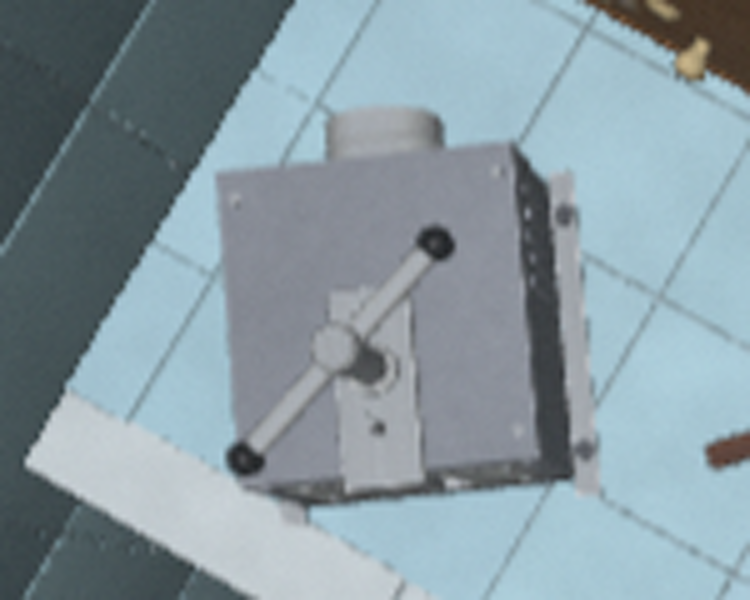

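View pics/c2.png

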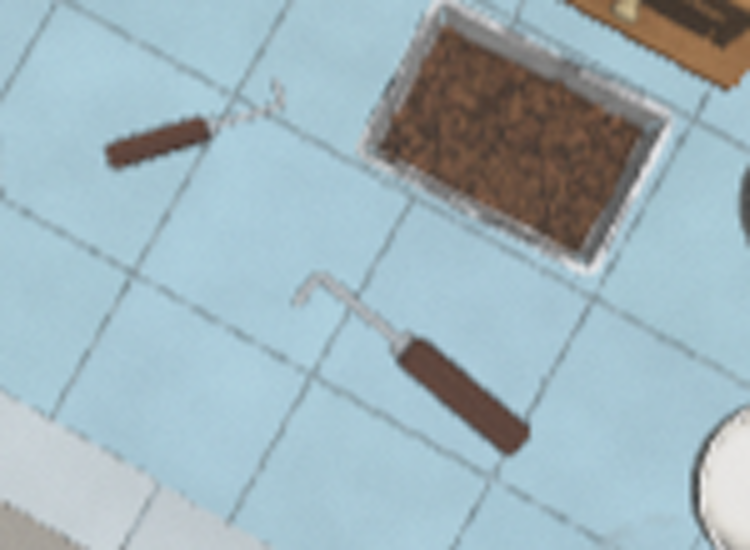

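View pics/c3.png

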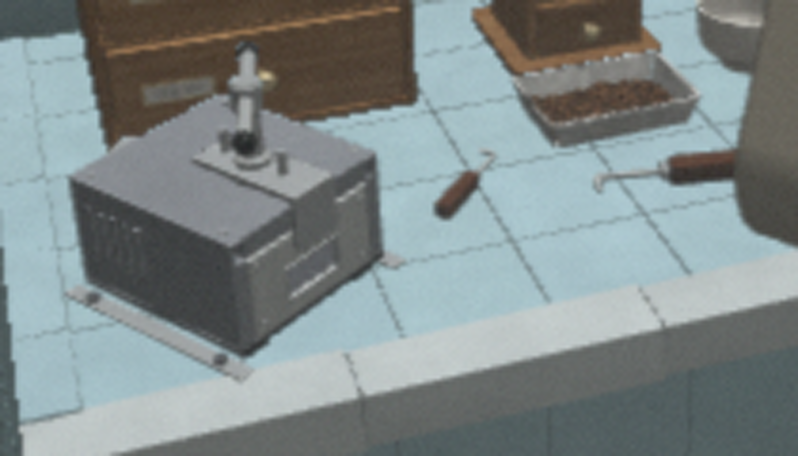

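Run:
```python
from h import *
def T(x,y,ox=150,oy=90): return ox+x/5-.0,oy+y/5
for n,p in dict(bl=(217,172),br=(515,145),fr=(541,462),fl=(243,488)).items(): print(n,onz('top',*T(*p),.1))
c=[onz('top',*T(*p),.165) for p in [(437,243),(245,460)]]
print('balls',c,np.linalg.norm(c[0]-c[1]),(c[0]+c[1])/2)
# pins, screw
print('pin',onz('top',*T(380,428),.13), 'stubmid')
k=lambda x,y:T(x,y,270,150)
for n,p in dict(hb=(516,443),hf=(405,345),bend=(318,278),tip=(298,302)).items(): print(n,onz('top',*k(*p),.011))
im=cv2.imread('pics/top0.png');hsv=cv2.cvtColor(im,cv2.COLOR_BGR2HSV)
m=((hsv[...,0]<15)|(hsv[...,0]>165))&(hsv[...,1]>70)&(hsv[...,2]<130); m=m.astype(np.uint8)*255
n,l,s,ce=cv2.connectedComponentsWithStats(m)
for i in range(1,n):
    if 40<s[i,4]<1000:
        pts=np.argwhere(l==i)[:,::-1].astype(np.float32); r=cv2.minAreaRect(pts); b=cv2.boxPoints(r)
        print(ce[i],r,onz('top',*r[0],.011), )
```

```text
bl [0.71785382 0.20445301 0.1       ]
br [0.72950461 0.05485706 0.1       ]
fr [0.57069827 0.04095118 0.1       ]
fl [0.55916051 0.1887405  0.1       ]
balls [array([0.66540127, 0.07653134, 0.165     ]), array([0.56550875, 0.16433933, 0.165     ])] 0.132999092897259 [0.61545501 0.12043534 0.165     ]
pin [0.5843367  0.11222745 0.13      ] stubmid
hb [ 0.42825016 -0.24803035  0.011     ]
hf [ 0.4805077  -0.18986171  0.011     ]
bend [ 0.5165843  -0.14381703  0.011     ]
tip [ 0.5038297  -0.13303407  0.011     ]
[231.79775281  40.31460674] ((230.10003662109375, 39.30000305175781), (25.491174697875977, 10.28591251373291), 26.56505012512207) [0.98080471 0.13971655 0.011     ]
[423.27586207  66.19310345] ((426.0371398925781, 68.09947204589844), (58.816001892089844, 15.29627799987793), 55.491477966308594) [ 0.88932584 -0.39829001  0.011     ]
[274.85964912  58.45614035] ((275.1658020019531, 58.6939697265625), (28.576988220214844, 2.5279641151428223), 28.442928314208984) [0.92316999 0.01401458 0.011     ]
[250.90163934  75.01639344] ((251.19117736816406, 74.48529052734375), (18.521846771240
[... 804 characters left out ...]
7930374 -0.47294747  0.011     ]
[596.63684211 166.45263158] ((596.9095458984375, 166.6673126220703), (96.24464416503906, 2.4013614654541016), 28.393020629882812) [ 0.61427392 -0.8401219   0.011     ]
[601.31304348 177.32608696] ((600.7410888671875, 176.94142150878906), (89.33457946777344, 3.105090379714966), 30.39872932434082) [ 0.58687647 -0.84856365  0.011     ]
[301.08333333 177.91666667] ((301.1189270019531, 177.88650512695312), (3.6760737895965576, 18.674453735351562), 72.89727020263672) [ 0.59194059 -0.05698201  0.011     ]
[362.61349693 228.93865031] ((362.441162109375, 228.7353057861328), (28.309425354003906, 5.7486572265625), 40.60129928588867) [ 0.45447915 -0.21992561  0.011     ]
```

Candidates for the hook: the small one at top px (305,178) with handle ~40 mm, and the larger one at (362,229), whose handle measures ~80 mm. I choose the larger, as the crop confirms. The box is at about (0.649, 0.123) with yaw ~5°. The bar's mid is at (0.615, 0.120), with the bar at −41°.

```bash
python3 -m inch '[[0,0,0,-0.45,-0.52,0,0],[0,0,0,-0.45,-0.52,0,0],[0,0,0,-0.45,-0.52,0,0],[0,0,0,-0.45,-0.52,0,0],[0,0,0,-0.45,-0.52,0,0],[0,0,0,-0.45,-0.52,0,0],[0,0,0,-0.45,-0.52,0,0],[0,0,0,-0.45,-0.52,0,0],[0,0,0,-0.45,-0.52,0,0],[0,0,0,-0.45,-0.52,0,0],[0,0,0,-0.45,-0.52,0,0],[0,0,0,-0.45,-0.52,0,0]]'
```

```text
clock: 1.35
tcp_pos: [0.3769, -0.2194, 0.2312]
orientation: [0.0, 0.788, -0.616, -0.0]
wrist_force: [-0.1, -0.8, -0.6]
finger_gap: 0.0853
```

```bash
python3 - <<'E'
from h import *
snap('wrist','w1')
E
python3 -m inch '[[0,0,0,-0.45,-0.52,0,0],[0,0,0,-0.45,-0.52,0,0],[0,0,0,-0.45,-0.52,0,0],[0,0,0,-0.45,-0.52,0,0],[0,0,0,-0.45,-0.52,0,0],[0,0,0,-0.45,-0.52,0,0],[0,0,0,-0.45,-0.52,0,0],[0,0,0,-0.45,-0.52,0,0],[0,0,0,-0.45,-0.52,0,0],[0,0,0,-0.45,-0.52,0,0],[0,0,0,-0.45,-0.52,0,0],[0,0,0,0,0,0,0]]'
python3 - <<'E'
from h import *
snap('wrist','w2'); print(env.get_state()['joint_pos'])
E
```

```text
clock: 2.6
tcp_pos: [0.5958, 0.0915, 0.2301]
orientation: [-0.0, 0.789, -0.614, -0.0]
wrist_force: [0.6, -0.3, -0.5]
finger_gap: 0.0853
[ 1.69239738e-02  3.66771036e-01  1.19558637e-01  1.32484519e+00
 -1.14756388e-04  2.91182624e+00]
```

View pics/w1.png

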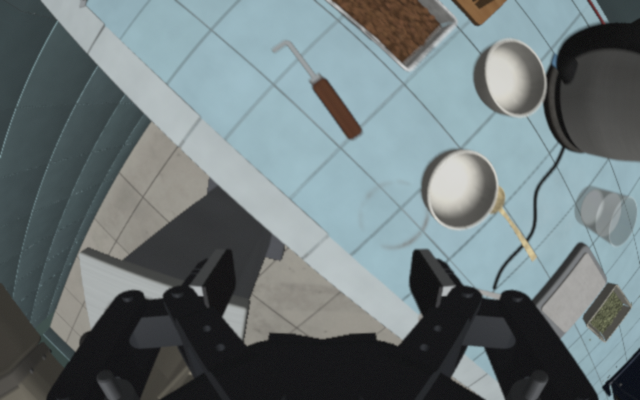

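View pics/w2.png

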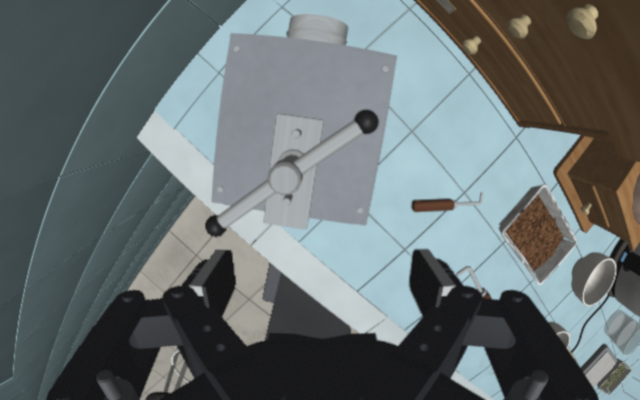

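Run:
```python
from h import *
s=st('w2')
for z in (.164,.168,.172):
    a,b=onz('wrist',367,121,z,s),onz('wrist',214,224,z,s); print(z,a,b,np.linalg.norm(a-b),(a+b)/2,np.degrees(np.arctan2(*(a-b)[1::-1])))
for n,p in dict(bl=(231,34),br=(396,57),fr=(364,224),fl=(211,203)).items(): print(n,onz('wrist',*p,.1,s))
for t,w in (((237.4,138.6),(367,121)),((199,182),(214,224)),((216.8,158.8),(285,178))): print(tri(ray('top',*t),ray('wrist',*w,s)))
s=st('w1')
im=cv2.imread('pics/w1.png');hsv=cv2.cvtColor(im,cv2.COLOR_BGR2HSV)[80:150,300:380]
m=((hsv[...,0]<15)|(hsv[...,0]>165))&(hsv[...,1]>90);pts=np.argwhere(m)[:,::-1].astype(np.float32)+[300,80]
r=cv2.minAreaRect(pts.astype(np.float32));print(r)
b=cv2.boxPoints(r);B=[onz('wrist',*p,.018,s) for p in b];print(np.array(B))
for n,p in dict(bend=(283,43),tip=(275,50),neck=(316,79)).items(): print(n,onz('wrist',*p,.011,s))
```

```text
0.164 [0.66786441 0.07841675 0.164     ] [0.56951157 0.16763579 0.164     ] 0.13279050110374432 [0.61868799 0.12302627 0.164     ] -42.21218841903425
0.168 [0.667795   0.07899611 0.168     ] [0.57133496 0.16649813 0.168     ] 0.1302349486081024 [0.61956498 0.12274712 0.168     ] -42.21218841903425
0.172 [0.6677256  0.07957547 0.172     ] [0.57315836 0.16536047 0.172     ] 0.12767939611246046 [0.62044198 0.12246797 0.172     ] -42.21218841903424
bl [0.71887561 0.20593171 0.1       ]
br [0.73218005 0.05872341 0.1       ]
fr [0.57668751 0.04562093 0.1       ]
fl [0.56084171 0.19183055 0.1       ]
(array([0.66742741, 0.07792647, 0.15862314]), np.float64(0.001203159189461629))
(array([0.56639452, 0.1686208 , 0.1564781 ]), np.float64(0.0022431566356420282))
(array([0.6178291 , 0.12214518, 0.17054782]), np.float64(0.00012708028928725914))
((336.6343688964844, 108.11505889892578), (64.63522338867188, 14.501630783081055), 54.605201721191406)
[[ 0.47474061 -0.18396209  0.018     ]
 [ 0.48735501 -0.19452498  0.018     ]
 [ 0.43931291 -0.2506207   0.018     ]
 [ 0.42643963 -0.2399274   0.018     ]]
bend [ 0.51822481 -0.13832586  0.011     ]
tip [ 0.50801245 -0.13128501  0.011     ]
neck [ 0.48438798 -0.18606712  0.011     ]
```

```bash
python3 -m inch '[[0,0,0.6,-0.25,-0.28,0,0.25],[0,0,0,-0.27,-0.26,0,0.25],[0,0,0,0,0,0.3,0.25],[0,0,0,0,0,0.4,0.25],[0,0,0,0,0,0.2,0.25],[0,0,0,0,0,0,0.25]]'
python3 - <<'E'
from h import *
snap('wrist','w3'); print(env.get_state()['joint_pos'])
E
```

```text
clock: 3.25
tcp_pos: [0.6138, 0.1185, 0.1845]
orientation: [0.001, 0.761, -0.649, -0.001]
wrist_force: [-0.0, -0.4, 0.0]
finger_gap: 0.064
[ 6.26290682e-02  4.29388981e-01  1.04155041e-01  1.24754941e+00
 -2.21347617e-04  3.04506243e+00]
```

View pics/w3.png

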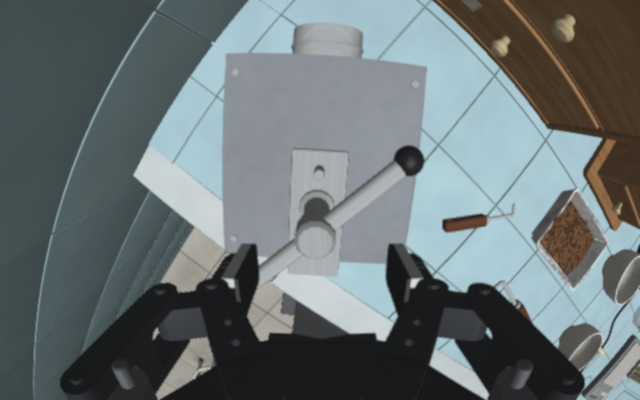

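Run:
```python
from h import *
s=st('w3')
for z in (.168,.172,.178): print(onz('wrist',315,238,z,s),onz('wrist',408,160,.164,s))
t=s['tcp_pos'];q=s['orientation'];M=R.from_quat([q[1],q[2],q[3],q[0]]).as_matrix();print(t,M)
print(proj('wrist',[.617,.122,.172],s)); print(M.T@(np.array([.617,.122,.138])-t)/.05)
print(tri(ray('wrist',285,178,st('w2')),ray('wrist',315,238,s)))
```

```text
[0.61717911 0.12265167 0.168     ] [0.66783814 0.07975597 0.164     ]
[0.618875   0.12282757 0.172     ] [0.66783814 0.07975597 0.164     ]
[0.62141884 0.12309141 0.178     ] [0.66783814 0.07975597 0.164     ]
[0.61382252 0.11848298 0.1844756 ] [[ 1.58345690e-01 -9.87375803e-01 -3.95801940e-03]
 [-9.87383729e-01 -1.58344900e-01 -5.14329483e-04]
 [-1.18895699e-04  3.98952581e-03 -9.99992035e-01]]
(np.float64(315.9900916000561), np.float64(241.36323211277133))
[-0.05927958 -0.07759368  0.92921688]
(array([0.61708472, 0.122554  , 0.16764739]), np.float64(0.0001945070957117169))
```

```bash
python3 -m inch '[[0,0,0,-0.07,-0.08,0.2,0.25],[0,0,0,0,0,0.4,0.25],[0,0,0,0,0,0.33,0.25],[0,0,-0.5,0,0,0,0.25],[0,0,-1,0,0,0,0.25],[0,0,-1,0,0,0,0.25],[0,0,-1,0,0,0,0.25],[0,0,-1,0,0,0,0.25]]'
python3 - <<'E'
from h import *
s=env.get_state();print(s['joint_pos'],s['ft_torque'],s['wrist_force'])
snap('wrist','w4')
E
```

```text
clock: 4.1
tcp_pos: [0.6184, 0.1232, 0.1397]
orientation: [0.001, 0.925, -0.379, -0.0]
wrist_force: [-2.7, -1.5, 0.1]
finger_gap: 0.0643
[ 6.97939234e-02  4.59126001e-01  3.56442194e-02  1.14832771e+00
 -7.76886085e-04  2.41774311e+00] [-0.28820283  0.35607363 -0.1210247 ] [-2.69221969 -1.5432377   0.05949493]
```

View pics/w4.png

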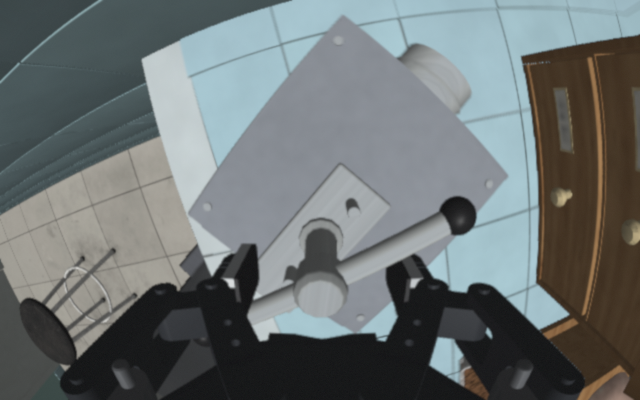

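```bash
python3 -m inch '[[0,0,-1,0,0,-0.006,0.25],[0,0,-1,0,0,-0.006,0.25],[0,0,-1,0,0,-0.006,0.25],[0,0,-1,0,0,-0.006,0.25],[0,0,-1,0,0,-0.006,0.25],[0,0,-1,0,0,-0.006,0.25],[0,0,-1,0,0,-0.006,0.25],[0,0,-1,0,0,-0.006,0.25],[0,0,-1,0,0,-0.006,0.25],[0,0,-1,0,0,-0.006,0.25],[0,0,-1,0,0,-0.006,0.25],[0,0,-1,0,0,-0.006,0.25]]'
python3 - <<'E'
from h import *
s=env.get_state();print(s['joint_pos'],s['ft_torque'],s['wrist_force'])
E
```

```text
clock: 5.35
tcp_pos: [0.6185, 0.124, 0.1435]
orientation: [-0.0, 0.901, 0.433, -0.0]
wrist_force: [-1.7, 1.4, 0.7]
finger_gap: 0.0638
[7.03965552e-02 4.56950753e-01 4.17481689e-02 1.15612183e+00
 6.84651127e-04 7.44917708e-01] [ 0.26030863  0.3838138  -0.06395696] [-1.66955553  1.36086929  0.69327946]
```

```bash
python3 -m inch '[[0,0,-1,0,0,-0.006,0.25],[0,0,-1,0,0,-0.006,0.25],[0,0,-1,0,0,-0.006,0.25],[0,0,-1,0,0,-0.006,0.25],[0,0,-1,0,0,-0.006,0.25],[0,0,-1,0,0,-0.006,0.25],[0,0,-1,0,0,-0.006,0.25],[0,0,-1,0,0,-0.006,0.25],[0,0,-1,0,0,-0.006,0.25],[0,0,-1,0,0,-0.006,0.25],[0,0,-1,0,0,-0.006,0.25],[0,0,-1,0,0,-0.006,0.25]]'
python3 - <<'E'
from h import *
s=env.get_state();print(s['joint_pos'],s['ft_torque'],s['wrist_force'])
E
python3 -m inch '[[0,0,-1,0,0,-0.006,0.25],[0,0,-1,0,0,-0.006,0.25],[0,0,-1,0,0,-0.006,0.25],[0,0,-1,0,0,-0.006,0.25],[0,0,-1,0,0,-0.006,0.25],[0,0,-1,0,0,-0.006,0.25],[0,0,-1,0,0,-0.006,0.25],[0,0,-1,0,0,-0.006,0.25],[0,0,-1,0,0,-0.006,0.25],[0,0,-1,0,0,-0.006,0.25],[0,0,-1,0,0,-0.006,0.25],[0,0,-1,0,0,-0.006,0.25]]'
python3 - <<'E'
from h import *
s=env.get_state();print(s['joint_pos'],s['ft_torque'],s['wrist_force'])
snap('wrist','w5')
snap('scene','s5')
crop('s5',170,180,380,300,3.8,'c5')
E
```

```text
clock: 6.55
tcp_pos: [0.6186, 0.1232, 0.147]
orientation: [-0.0, 0.281, 0.96, -0.0]
wrist_force: [-2.5, -1.5, -0.8]
finger_gap: 0.0641
[ 6.97585953e-02  4.55185990e-01  4.77011166e-02  1.16393162e+00
 -8.04336147e-04 -9.30607382e-01] [-0.34072502  0.31570525 -0.140373  ] [-2.48391747 -1.5217019  -0.78066207]
clock: 7.75
tcp_pos: [0.6185, 0.1241, 0.1508]
orientation: [0.0, -0.525, 0.851, 0.0]
wrist_force: [-2.8, 0.9, 0.4]
finger_gap: 0.0642
[ 7.03954544e-02  4.53091862e-01  5.39369872e-02  1.17205799e+00
  8.48955558e-04 -2.60616913e+00] [ 0.20995055  0.47143228 -0.0477273 ] [-2.80771818  0.89659062  0.35294926]
```

View pics/w5.png

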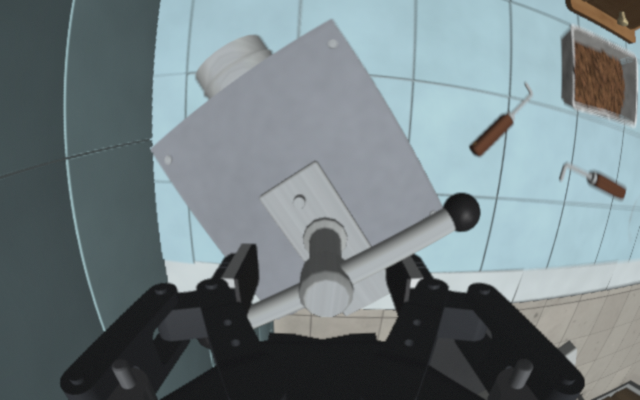

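View pics/c5.png

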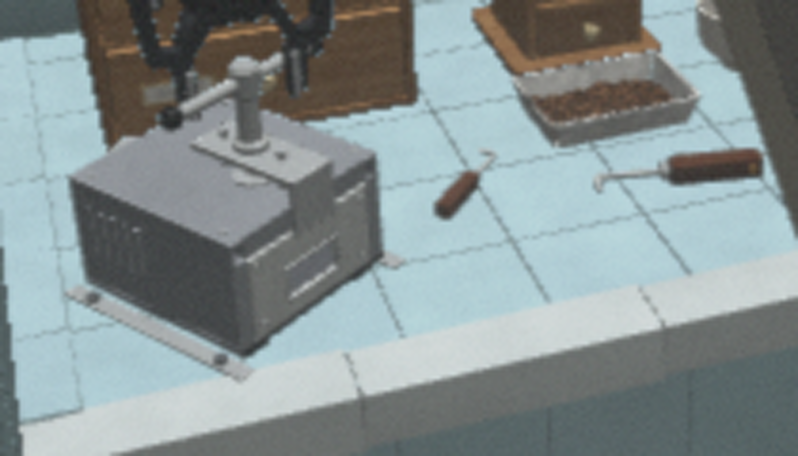

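```bash
python3 -m inch '[[0,0,0.5,0,0,0,0.2],[0,0,0,0,0,-0.4,0.2],[0,0,0,0,0,-0.6,0.2],[0,0,1,0,0,0,0.2],[0,0,1,0,0,0,0.2],[0,0,1,0,0,0,0.2],[0,0,1,0,0,0,0.2],[0,0,1,0,0,0,0.2],[0,0,1,0,0,0,0.2],[0,0,1,0,0,0,0.2],[0,0,1,0,0,0,0.2],[0,0,1,0,0,0,0.2]]'
python3 -m inch '[[0,0,1,0,0,0,0.2],[0,0,1,0,0,0,0.2],[0,0,1,0,0,0,0.2],[0,0,1,0,0,0,0.2],[0,0,1,0,0,0,0.2],[0,0,1,0,0,0,0.2],[0,0,1,0,0,0,0.2],[0,0,1,0,0,0,0.2],[0,0,1,0,0,0,0.2],[0,0,1,0,0,0,0.2],[0,0,1,0,0,0,0.2],[0,0,1,0,0,0,0.2]]'
python3 -m inch '[[0,0,1,0,0,0,0.2],[0,0,1,0,0,0,0.2],[0,0,1,0,0,0,0.2],[0,0,0,0,0,0,0.2]]'
python3 - <<'E'
from h import *
s=env.get_state();print(s['joint_pos'],s['ft_torque'],s['wrist_force'])
snap('wrist','w6')
E
```

```text
clock: 9.05
tcp_pos: [0.6196, 0.1235, 0.2009]
orientation: [0.001, 0.117, 0.993, 0.0]
wrist_force: [-0.5, 1.2, -0.6]
finger_gap: 0.0684
clock: 10.25
tcp_pos: [0.6196, 0.1235, 0.2009]
orientation: [0.001, 0.817, 0.577, 0.001]
wrist_force: [0.0, -0.6, 0.3]
finger_gap: 0.0683
clock: 10.65
tcp_pos: [0.6195, 0.1235, 0.2009]
orientation: [0.0, 0.917, 0.398, 0.001]
wrist_force: [-0.2, 0.2, 0.8]
finger_gap: 0.0681
[ 6.98547568e-02  4.32738146e-01  1.46463350e-01  1.28305754e+00
 -2.52139973e-04  8.22207991e-01] [-0.01002643 -0.00346188  0.00151174] [-0.18387397  0.20739889  0.76490485]
```

View pics/w6.png

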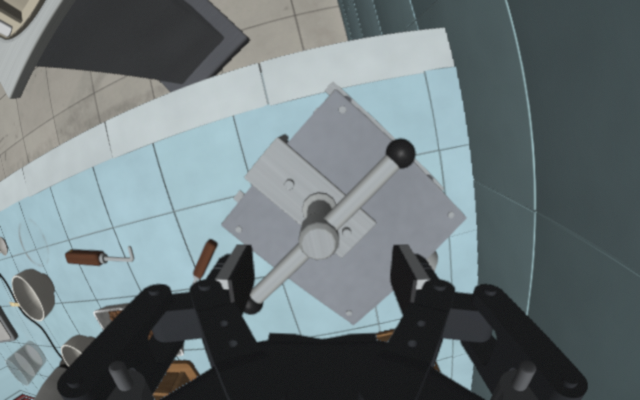

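```bash
python3 -m inch '[[0,0,0,-0.05,-0.02,0.3,0.25],[0,0,0,0,0,0.4,0.25],[0,0,0,0,0,0.3,0.25],[0,0,-0.5,0,0,0,0.25],[0,0,-1,0,0,0,0.25],[0,0,-1,0,0,-0.006,0.25],[0,0,-1,0,0,-0.006,0.25],[0,0,-1,0,0,-0.006,0.25],[0,0,-1,0,0,-0.006,0.25],[0,0,-1,0,0,-0.006,0.25],[0,0,-1,0,0,-0.006,0.25],[0,0,-1,0,0,-0.006,0.25]]'
python3 -m inch '[[0,0,-1,0,0,-0.006,0.25],[0,0,-1,0,0,-0.006,0.25],[0,0,-0.7,0,0,-0.006,0.25],[0,0,0.6,0,0,0,0.25],[0,0,0,0,0,-0.4,0.25],[0,0,0,0,0,-0.8,0.25]]'
python3 - <<'E'
from h import *
s=env.get_state();print(s['joint_pos'],s['ft_torque'],s['wrist_force'])
snap('wrist','w7')
snap('scene','s7')
crop('s7',170,180,380,300,3.8,'c7')
E
```

```text
clock: 11.9
tcp_pos: [0.6175, 0.1225, 0.1528]
orientation: [0.001, 0.533, 0.846, 0.001]
wrist_force: [2.3, 0.1, -1.9]
finger_gap: 0.0637
clock: 12.5
tcp_pos: [0.6145, 0.1222, 0.2107]
orientation: [-0.003, 0.407, 0.914, -0.002]
wrist_force: [0.0, -0.1, 0.3]
finger_gap: 0.0642
[ 6.83058337e-02  4.26812991e-01  1.61355652e-01  1.31204755e+00
 -1.77999595e-04 -6.64988297e-01] [ 0.00230089 -0.07550192  0.00392424] [ 0.03610952 -0.14428712  0.34511108]
```

View pics/w7.png

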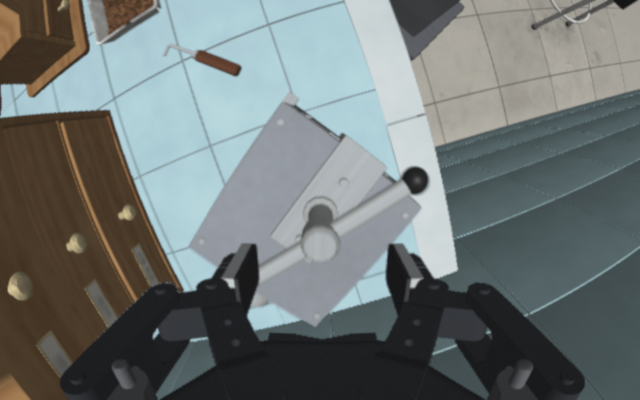

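View pics/c7.png

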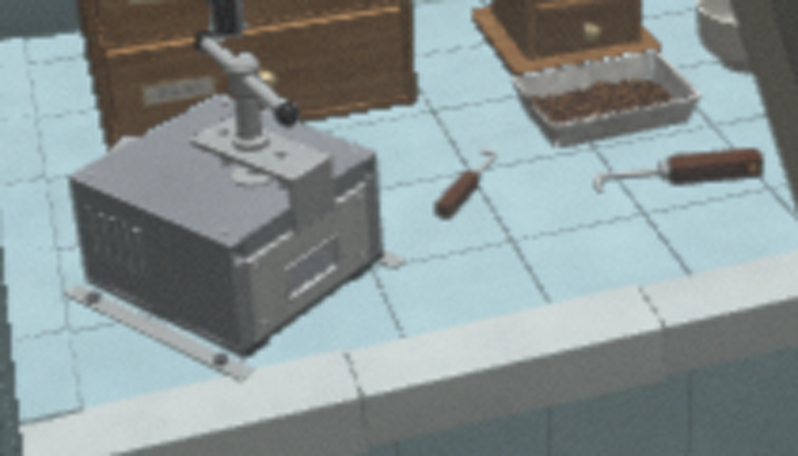

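Run:
```python
from h import *
s=st('w7')
b=onz('wrist',415,180,.179,s);print(b,b[:2]-[.617,.1224],np.linalg.norm(b[:2]-[.617,.1224]),np.degrees(np.arctan2(*(b[:2]-[.617,.1224])[::-1])))
# hub height
print(onz('wrist',320,243,.183,s))
```

```text
[0.55384581 0.14079623 0.179     ] [-0.06315419  0.01839623] 0.06577896854278313 163.75964752204877
[0.61942969 0.12430414 0.183     ]
```

```bash
python3 -m inch '[[0,0,0,-0.2,-0.5,0,0.4],[0,0,0,-0.29,-0.7,0,0.4],[0,0,0,-0.29,-0.7,0,0.4],[0,0,0,-0.29,-0.7,0,0.4],[0,0,0,-0.29,-0.7,0,0.4],[0,0,0,-0.29,-0.7,0,0.4],[0,0,0,-0.29,-0.7,0,0.4],[0,0,0,-0.29,-0.7,0,0.4],[0,0,0,-0.29,-0.7,0.4,0.4],[0,0,-1,-0.29,-0.7,0.8,0.4],[0,0,0,-0.1,-0.2,0.6,0.4],[0,0,0,0,0,0,0.4]]'
python3 - <<'E'
from h import *
s=env.get_state();print(s['joint_pos'],s['tcp_pos'],s['orientation'])
snap('wrist','w8')
E
```

```text
clock: 13.8
tcp_pos: [0.4535, -0.2172, 0.1237]
orientation: [-0.003, 0.344, 0.939, 0.001]
wrist_force: [-1.0, 1.2, -0.6]
finger_gap: 0.0511
[-6.06333964e-01  2.40850405e-01 -3.24337419e-01  1.01203354e+00
 -2.72954812e-04 -1.47550847e+00] [ 0.45348957 -0.21722974  0.12367865] [-3.14270200e-03  3.43657254e-01  9.39089641e-01  6.79922227e-04]
```

View pics/w8.png

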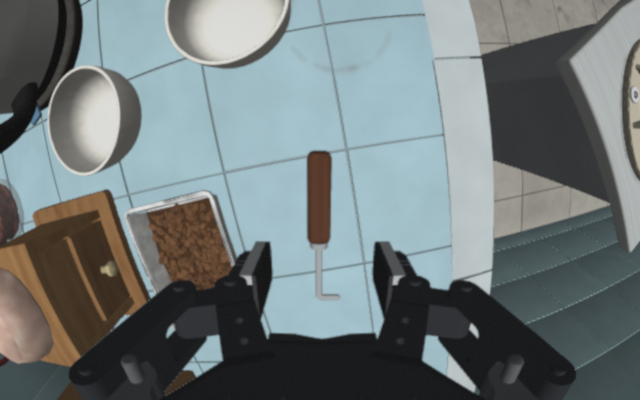

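Run:
```python
from h import *
s=st('w8')
P={}
for n,p,z in (('back',(319,152),.018),('front',(318,243),.018),('bend',(320,296),.011),('tip',(339,297),.011)):
    P[n]=onz('wrist',*p,z,s); print(n,P[n])
d=P['front']-P['back'];print(np.linalg.norm(d),np.degrees(np.arctan2(d[1],d[0])))
d=P['bend']-P['back'];print(np.linalg.norm(d),np.degrees(np.arctan2(d[1],d[0])))
c=P['bend']-d/np.linalg.norm(d)*.1;print(c,(P['front']+P['back'])/2)
q=s['orientation'];M=R.from_quat([q[1],q[2],q[3],q[0]]).as_matrix();print(M)
c[2]=.003;print(M.T@(c-s['tcp_pos'])/.05)
```

```text
back [ 0.42985806 -0.24900576  0.018     ]
front [ 0.48152398 -0.18951112  0.018     ]
bend [ 0.51888626 -0.14283115  0.011     ]
tip [ 0.50565649 -0.12986478  0.011     ]
0.07879707209800359 49.02852144615736
0.1387374040094599 50.01991647078874
[ 0.45471597 -0.21936034  0.0160455 ] [ 0.45569102 -0.21925844  0.018     ]
[[-7.63779631e-01  6.45454207e-01 -5.43523737e-03]
 [ 6.45445660e-01  7.63798460e-01  3.43704052e-03]
 [ 6.36987819e-03 -8.83008838e-04 -9.99979322e-01]]
[-0.06161179 -0.01458401  2.41324337]
```

```bash
python3 -m inch '[[0,0,0,-0.06,-0.01,0.5,0.4],[0,0,0,0,0,0.7,0.4],[0,0,0,0,0,0.6,0.4],[0,0,0,0,0,0.4,0.4],[0,0,0,0,0,0.15,0.4],[0,0,0,0,0,0.06,0.4],[0,0,0,0,0,0,0.4],[0,0,0,0,0,0,0.85],[0,0,0,0,0,0,0.85],[0,0,0,0,0,0,0.85],[0,0,0,0,0,0,0.85]]' 60
python3 - <<'E'
from h import *
s=env.get_state();print(s['wrist_force'],s['ft_torque'])
snap('wrist','w9')
E
```

```text
clock: 14.95
tcp_pos: [0.4593, -0.22, 0.0081]
orientation: [0.001, 0.342, 0.94, -0.0]
wrist_force: [-1.3, 0.6, 5.1]
finger_gap: 0.018
[-1.25412796  0.5667574   5.05010965] [ 0.25198236  0.12603335 -0.0112204 ]
```

View pics/w9.png

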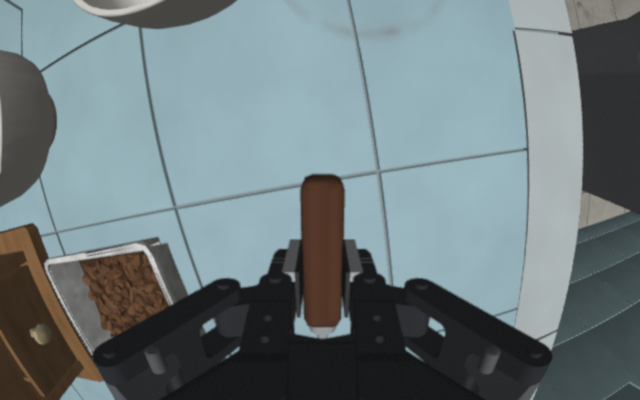

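```bash
python3 -m inch '[[0,0,0,0,0,-0.2,0.85],[0,0,0,0,0,-0.5,0.85],[0,0,0,0,0,-0.7,0.85],[0,0,0,0.2,0.2,0,0.85],[0,0,0,0.4,0.4,0,0.85]]'
python3 - <<'E'
from h import *
s=env.get_state();print(s['wrist_force'],s['ft_torque'])
snap('wrist','w10');snap('top','t10')
crop('t10',270,120,450,260,4.4,'c10')
E
```

```text
clock: 15.5
tcp_pos: [0.4564, -0.1788, 0.0786]
orientation: [0.002, 0.344, 0.939, -0.001]
wrist_force: [-0.3, 0.4, -1.1]
finger_gap: 0.0184
[-0.30443794  0.43300627 -1.13536618] [0.05192376 0.06194397 0.00795178]
```

View pics/w10.png

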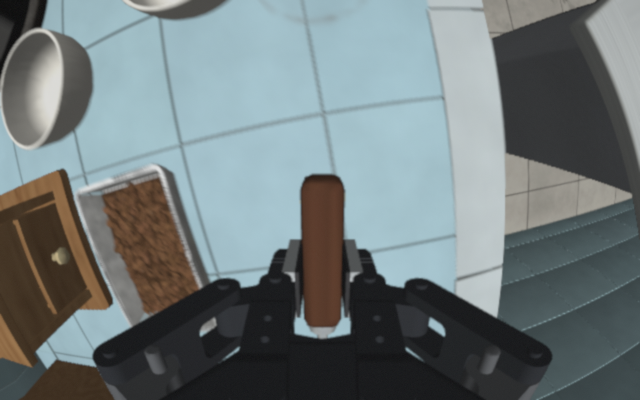

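View pics/c10.png

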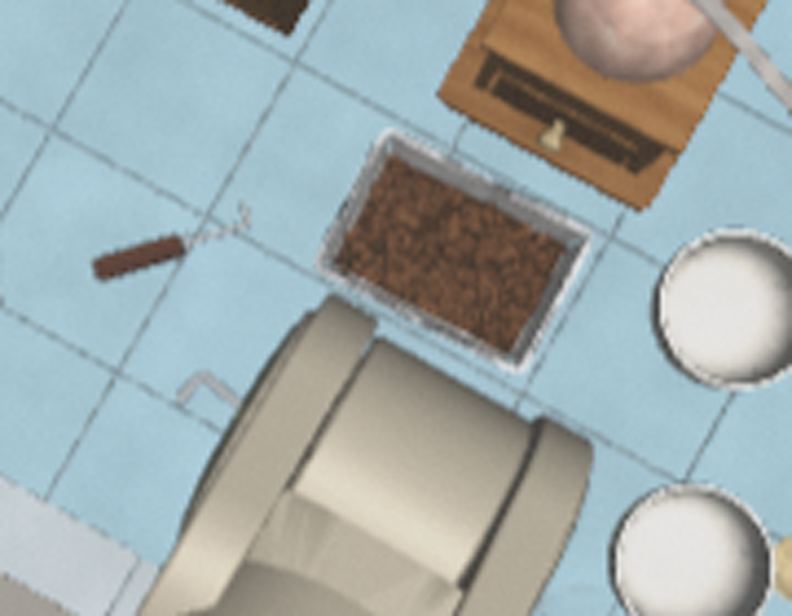

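Run:
```python
from h import *
s=st('w10');q=s['orientation'];M=R.from_quat([q[1],q[2],q[3],q[0]]).as_matrix();print(M[:,1])
for z in (.075,.082,.09):
  print(M.T@(onz('top',270+205/4.4,120+380/4.4,z)-s['tcp_pos']), M.T@(onz('top',270+180/4.4,120+400/4.4,z)-s['tcp_pos']))
for p in ((323,176),(321,327)):
  print(M.T@(onz('wrist',*p,s['tcp_pos'][2]+.012,s)-s['tcp_pos']))
```

```text
[6.45251579e-01 7.63970023e-01 4.50899982e-04]
[0.00763868 0.09491952 0.00358501] [0.02549034 0.09856015 0.00349933]
[ 0.00764632  0.09445003 -0.00341532] [ 0.02536572  0.09806369 -0.00350037]
[ 0.00765504  0.09391347 -0.01141571] [ 0.02522329  0.0974963  -0.01150002]
[-0.00026441 -0.04330837 -0.01201838]
[-0.00120214  0.03672578 -0.0119777 ]
```

```bash
python3 -m inch '[[0,0,0,0.48,0.5,0,0.85],[0,0,0,0.48,0.5,0,0.85],[0,0,0,0.48,0.5,0,0.85],[0,0,0,0.48,0.5,0,0.85],[0,0,0,0.48,0.5,0,0.85],[0,0,0,0.48,0.5,0,0.85],[0,0,0,0.48,0.5,0,0.85],[0,0,0,0.4,0.4,0,0.85],[0,0,1,0,0,0,0.85],[0,0,1,0,0,0,0.85],[0,0,1,0,0,0,0.85],[0,0,1,0,0,0,0.85]]'
python3 -m inch '[[0,0,1,0,0,0.3,0.85],[0,0,0.55,0,0,0.3,0.85],[0,0,0,0,0,0,0.85]]'
python3 - <<'E'
from h import *
s=env.get_state();print(s['wrist_force'],s['joint_pos'],s['orientation'])
snap('scene','s11');snap('top','t11')
crop('t11',170,90,330,210,5,'c11');crop('s11',190,190,350,310,5,'d11')
E
```

```text
clock: 16.8
tcp_pos: [0.4359, 0.0931, 0.0766]
orientation: [-0.0, 0.59, 0.807, -0.0]
wrist_force: [-0.1, 0.2, -0.5]
finger_gap: 0.018
clock: 17.1
tcp_pos: [0.4343, 0.0928, 0.0451]
orientation: [-0.001, 0.672, 0.741, -0.001]
wrist_force: [-1.0, 0.8, -1.2]
finger_gap: 0.0184
[-1.03610302  0.75105135 -1.2078575 ] [ 2.96511043e-02  2.18246609e-01 -5.77308317e-01  7.79054291e-01
 -2.25362311e-04 -6.73868842e-02] [-0.00129509  0.67197861  0.74056809 -0.00140355]
```

View pics/c11.png

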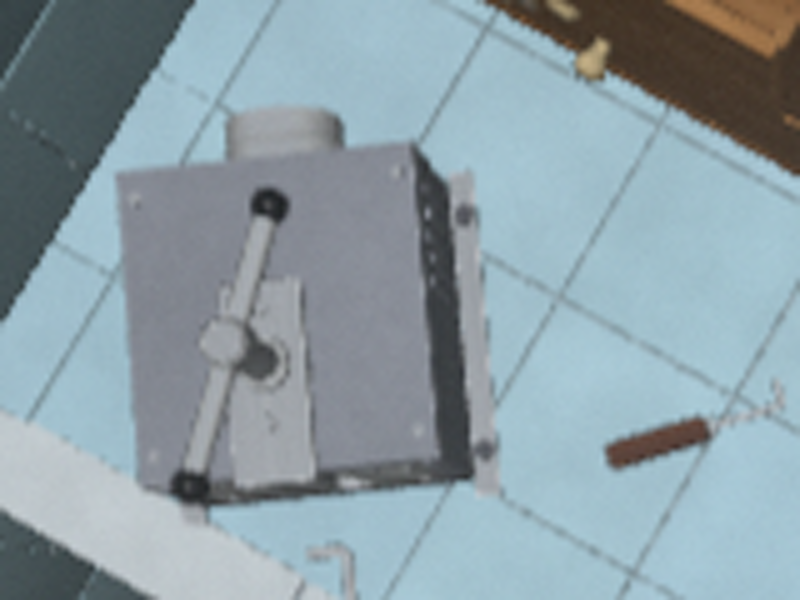

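View pics/d11.png

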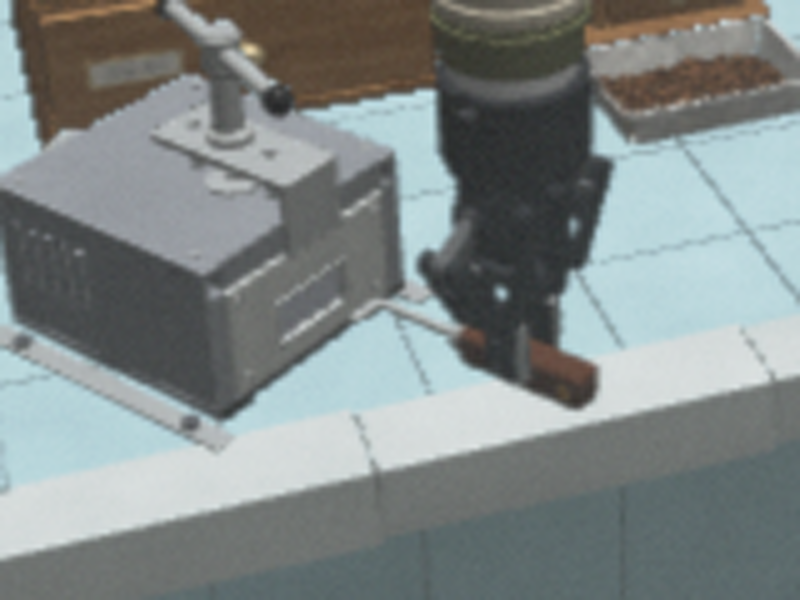

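Run:
```python
from h import *
B,e=tri(ray('top',170+347/5,90+552/5),ray('scene',190+380/5,190+304/5))
T,e2=tri(ray('top',170+314/5,90+552/5),ray('scene',190+357/5,190+318/5))
print(B,e,T,e2)
s=st('s11');q=s['orientation'];M=R.from_quat([q[1],q[2],q[3],q[0]]).as_matrix()
print(s['tcp_pos'],M.T@(B-s['tcp_pos']),M.T@(T-s['tcp_pos']),M[:,0],M[:,1])
o=np.array([.6519,.1255,0]);a=np.radians(5.1);Rb=np.array([[np.cos(a),-np.sin(a),0],[np.sin(a),np.cos(a),0],[0,0,1]])
print('box frame bend,tip,tcp',Rb.T@(B-o),Rb.T@(T-o),Rb.T@(s['tcp_pos']-o))
for n,p in dict(c=(-.085,0,.0405),tl=(-.085,.026,.0535),tr=(-.085,-.026,.0535),bl=(-.085,.026,.0275),br=(-.085,-.026,.0275),lip=(-.09,0,.0665),lipup=(-.09,0,.0815)).items():
    u,v=proj('scene',Rb@np.array(p)+o);print(n,(u-190)*5,(v-190)*5)
```

```text
[0.5300372  0.10083628 0.04496071] 0.0006958894894928591 [0.53001504 0.11793735 0.04516983] 0.0010841635856051108
[0.43433969 0.09284992 0.04513123] [-0.00132299  0.09602101 -0.00019627] [ 0.01569978  0.097655   -0.00041109] [-9.68861362e-02  9.95295472e-01  3.18945418e-05] [ 0.9952882   0.09688555 -0.0038194 ]
box frame bend,tip,tcp [-0.12357282 -0.01373317  0.04496071] [-0.1220747   0.00330216  0.04516983] [-0.2196014  -0.01318095  0.04513123]
c 309.01403548816677 299.76039841021446
tl 273.5446077987019 302.470842636819
tr 339.6902616370167 257.66145513679817
bl 277.63526267671807 342.8234913137766
br 342.97914231642636 297.1649088941544
lip 312.2356830448703 262.3335857786995
lipup 310.09366017049416 238.6387185101941
```

Run:
```python
from h import *
crop('s11',230,215,280,265,12,'e11')
crop('s5',230,215,280,265,12,'e5');crop('scene0',230,215,280,265,12,'e0')
a=[cv2.imread(f'pics/e{k}.png')[:, :400] for k in ('0','11')];cv2.imwrite('pics/e.png',np.hstack(a))
```

```text
(no output)
```

View pics/e.png

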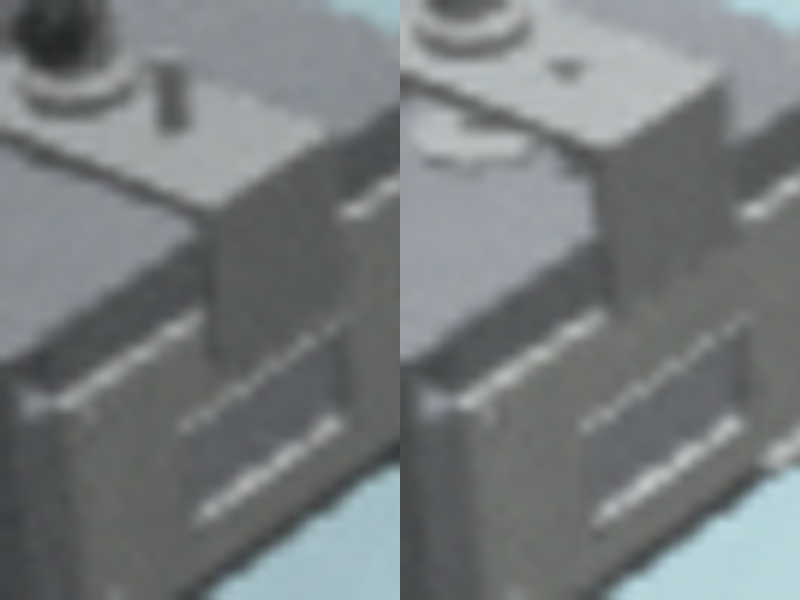

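```bash
python3 -m inch '[[0,0,0,0.09,0,0.1,0.85],[0,0,0,0,0,0,0.85],[0,0,0,0,0.2,0,0.85],[0,0,0,0,0.2,0,0.85],[0,0,0,0,0.2,0,0.85],[0,0,0,0,0,0,0.85]]'
python3 - <<'E'
from h import *
s=env.get_state();print(s['wrist_force'],s['ft_torque'])
snap('scene','s12');crop('s12',190,190,350,310,5,'d12')
E
```

```text
clock: 17.8
tcp_pos: [0.4684, 0.1004, 0.0422]
orientation: [0.001, 0.672, 0.741, 0.001]
wrist_force: [0.1, 0.5, -0.5]
finger_gap: 0.0185
[ 0.09423706  0.50300281 -0.47423572] [-0.02033469  0.03147931  0.02334173]
```

View pics/d12.png

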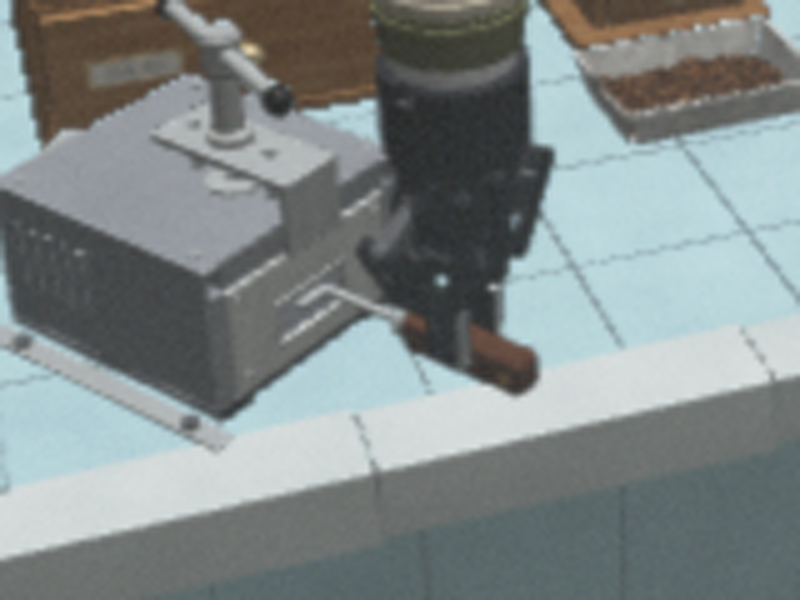

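```bash
python3 -m inch '[[0,0,0,0,0.1,0.03,0.85],[0,0,0,0,0.2,0,0.85],[0,0,0,0,0.2,0,0.85],[0,0,0,0,0.12,0,0.85],[0,0,0,0,0,0,0.85]]'
python3 - <<'E'
from h import *
s=env.get_state();print(s['wrist_force'],s['ft_torque'])
snap('scene','s13');crop('s13',190,190,350,310,5,'d13')
o=np.array([.6519,.1255,0]);a=np.radians(5.1);Rb=np.array([[np.cos(a),-np.sin(a),0],[np.sin(a),np.cos(a),0],[0,0,1]])
print(Rb.T@(s['tcp_pos']-o))
E
```

```text
clock: 18.35
tcp_pos: [0.498, 0.1034, 0.0404]
orientation: [0.0, 0.672, 0.741, 0.0]
wrist_force: [-0.2, 0.3, -0.3]
finger_gap: 0.0183
[-0.19880455  0.31795455 -0.34818597] [-0.02434799  0.01860009 -0.03692533]
[-0.15523744 -0.00829999  0.0403682 ]
```

View pics/d13.png

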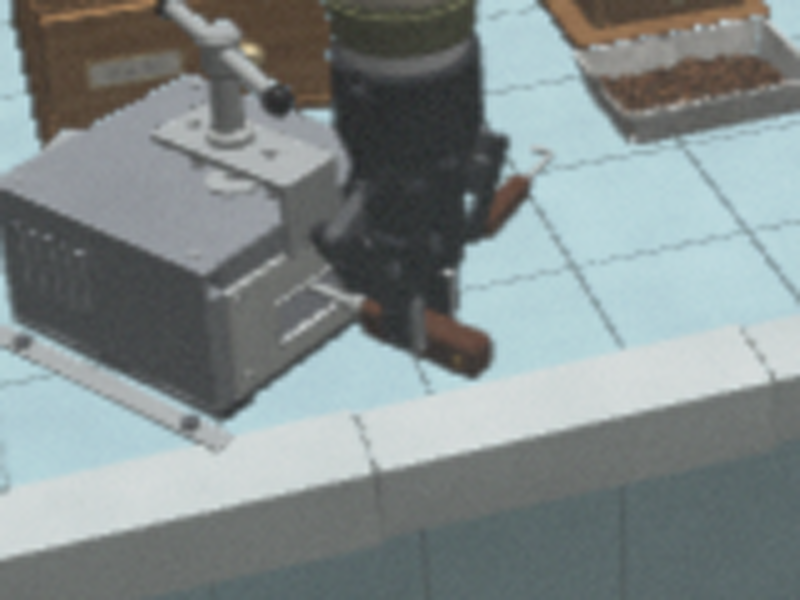

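```bash
python3 -m inch '[[0,0,0,0.18,0,0,0.85],[0,0,0,0.2,0,0,0.85],[0,0,0,0.16,0,0,0.85],[0,0,0,0,-0.15,0,0.85],[0,0,0,0,-0.15,0,0.85],[0,0,0,0,-0.15,0,0.85],[0,0,0,0,-0.1,0,0.85],[0,0,0,0,-0.1,0,0.85]]'
python3 - <<'E'
from h import *
s=env.get_state();print(s['wrist_force'],s['ft_torque'])
snap('scene','s14');crop('s14',190,190,350,310,5,'d14')
o=np.array([.6519,.1255,0]);a=np.radians(5.1);Rb=np.array([[np.cos(a),-np.sin(a),0],[np.sin(a),np.cos(a),0],[0,0,1]])
print(Rb.T@(s['tcp_pos']-o))
E
```

```text
clock: 19.2
tcp_pos: [0.4613, 0.1268, 0.0405]
orientation: [0.0, 0.672, 0.74, 0.0]
wrist_force: [1.4, -0.2, -2.4]
finger_gap: 0.0185
[ 1.41431522 -0.18348872 -2.37961637] [-0.05330169 -0.20381378 -0.00990098]
[-0.18968289  0.01824152  0.04045459]
```

View pics/d14.png

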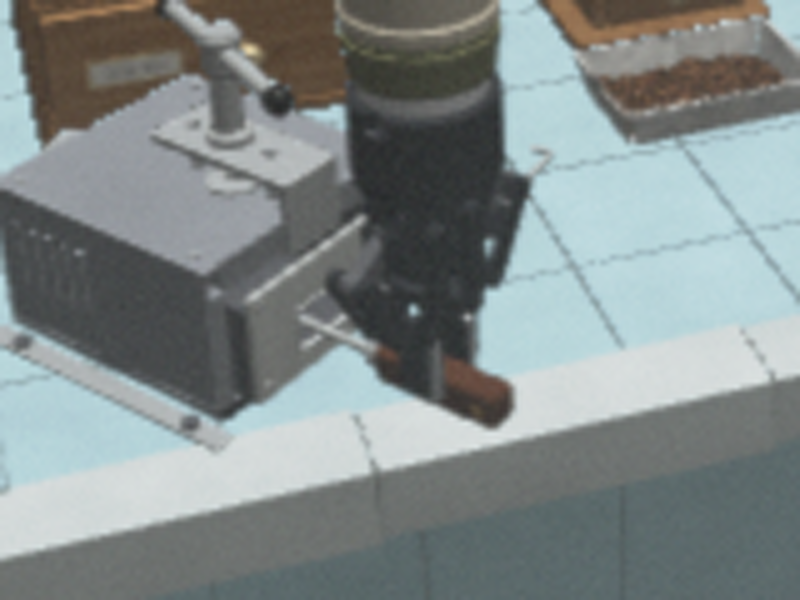

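```bash
python3 -m inch '[[0,0,0,0,-0.15,0,0.85],[0,0,0,0,-0.15,0,0.85],[0,0,0,0,-0.15,0,0.85],[0,0,0,0,-0.15,0,0.85],[0,0,0,0,-0.1,0,0.85],[0,0,0,0,-0.06,0,0.85],[0,0,0,0,-0.06,0,0.85],[0,0,0,0,0,0,0.85]]'
python3 - <<'E'
from h import *
s=env.get_state();print(s['wrist_force'],s['ft_torque'])
o=np.array([.6519,.1255,0]);a=np.radians(5.1);Rb=np.array([[np.cos(a),-np.sin(a),0],[np.sin(a),np.cos(a),0],[0,0,1]])
print(Rb.T@(s['tcp_pos']-o))
E
python3 -m inch '[[0,0,0,0,-0.08,0,0.85],[0,0,0,0,-0.08,0,0.85],[0,0,0,0,0,0,0.85]]'
python3 - <<'E'
from h import *
s=env.get_state();print(s['wrist_force'],s['ft_torque'])
snap('scene','s15');crop('s15',190,190,350,310,5,'d15')
o=np.array([.6519,.1255,0]);a=np.radians(5.1);Rb=np.array([[np.cos(a),-np.sin(a),0],[np.sin(a),np.cos(a),0],[0,0,1]])
print(Rb.T@(s['tcp_pos']-o))
E
```

```text
clock: 20.05
tcp_pos: [0.4214, 0.1236, 0.0406]
orientation: [0.0, 0.672, 0.741, 0.001]
wrist_force: [3.8, 3.1, -1.0]
finger_gap: 0.0184
[ 3.76860441  3.07462739 -1.02991605] [ 0.46124514 -0.71246572  0.15716925]
[-0.22971693  0.01863587  0.04058035]
clock: 20.35
tcp_pos: [0.4197, 0.1244, 0.0421]
orientation: [0.003, 0.671, 0.741, 0.006]
wrist_force: [15.8, 8.1, -6.7]
finger_gap: 0.0183
[15.78625312  8.05797852 -6.67523777] [ 1.48878614 -2.64479526  0.34651882]
[-0.23135722  0.01955704  0.04211282]
```

View pics/d15.png

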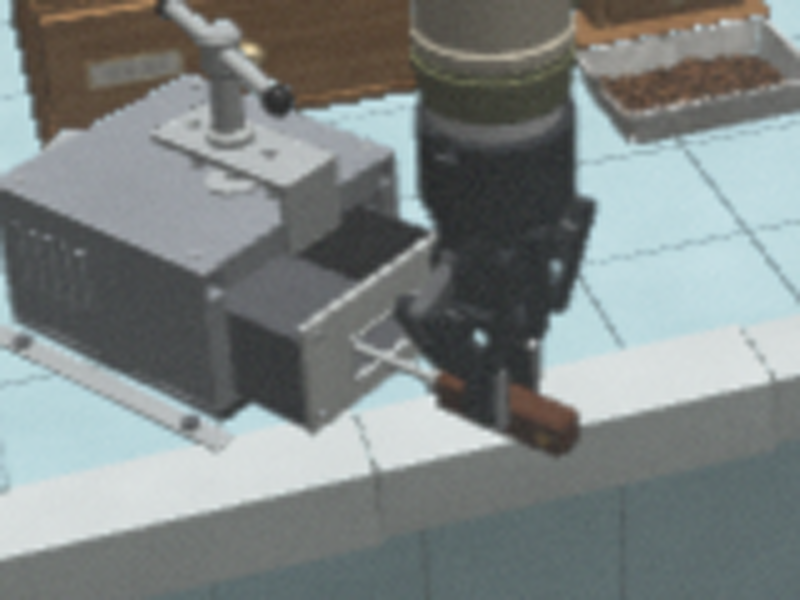

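```bash
python3 -m inch '[[0,0,0,0,0.1,0,0.85],[0,0,0,-0.05,0.1,0,0.85],[0,0,0,-0.1,0.1,0,0.85],[0,0,0,-0.15,0.05,0,0.85],[0,0,0,-0.15,0,0,0.85],[0,0,0,-0.12,0,0,0.85],[0,0,0,0,0,0,0.85]]'
python3 - <<'E'
from h import *
s=env.get_state();print(s['wrist_force'],s['ft_torque'])
snap('scene','s16');crop('s16',190,190,350,310,5,'d16')
o=np.array([.6519,.1255,0]);a=np.radians(5.1);Rb=np.array([[np.cos(a),-np.sin(a),0],[np.sin(a),np.cos(a),0],[0,0,1]])
print(Rb.T@(s['tcp_pos']-o))
E
```

```text
clock: 21.1
tcp_pos: [0.4327, 0.0947, 0.0401]
orientation: [-0.0, 0.673, 0.74, -0.0]
wrist_force: [0.0, 1.0, -0.6]
finger_gap: 0.0183
[ 0.03437521  0.97179678 -0.59639139] [0.03667145 0.03293952 0.00013073]
[-0.22111118 -0.01119908  0.0401382 ]
```

View pics/d16.png

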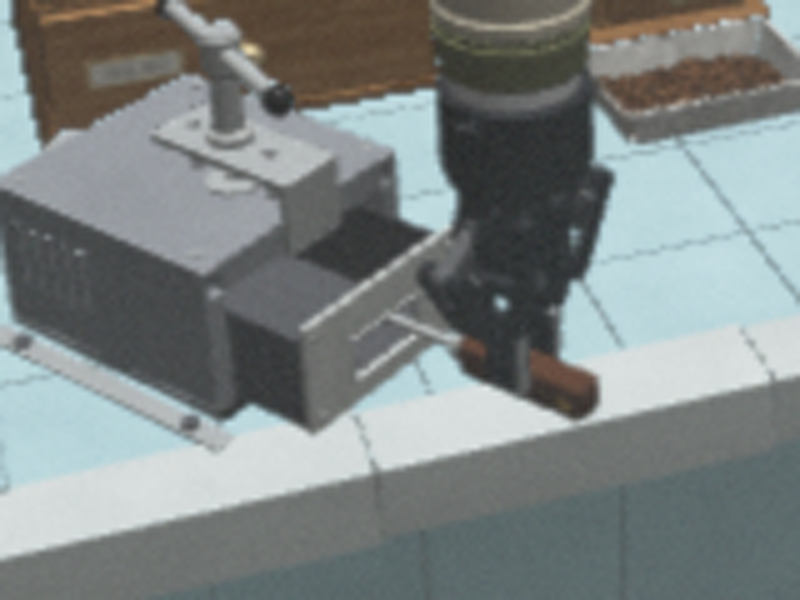

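```bash
python3 -m inch '[[0,0,0,0,-0.1,0,0.85],[0,0,0,0,-0.15,0,0.85],[0,0,0,0,-0.15,0,0.85],[0,0,0,0,0,0,0.85]]'
python3 - <<'E'
from h import *
s=env.get_state();print(s['wrist_force'],s['ft_torque'])
E
python3 -m inch '[[0,0,0,0,-0.2,0,0.85],[0,0,0,0,-0.2,0,0.85],[0,0,0,0,-0.2,0,0.85],[0,0,0,0,0,0,0.85]]'
python3 - <<'E'
from h import *
s=env.get_state();print(s['wrist_force'],s['ft_torque'],s['joint_pos'])
snap('scene','s17');crop('s17',190,190,350,310,5,'d17')
E
```

```text
clock: 21.55
tcp_pos: [0.411, 0.0939, 0.04]
orientation: [-0.001, 0.672, 0.741, -0.001]
wrist_force: [0.3, -0.4, -1.0]
finger_gap: 0.0182
[ 0.25085831 -0.39896016 -1.01656974] [ 0.01650451  0.0280719  -0.02216741]
clock: 21.95
tcp_pos: [0.3808, 0.0908, 0.04]
orientation: [-0.001, 0.672, 0.741, -0.001]
wrist_force: [0.2, -0.2, -0.8]
finger_gap: 0.0181
[ 0.1712682  -0.16913537 -0.83642402] [0.04240567 0.05032138 0.00486071] [ 2.83032965e-02  1.32136680e-01 -7.03697208e-01  7.37120046e-01
 -1.14508236e-04 -6.90082592e-02]
```

View pics/d17.png

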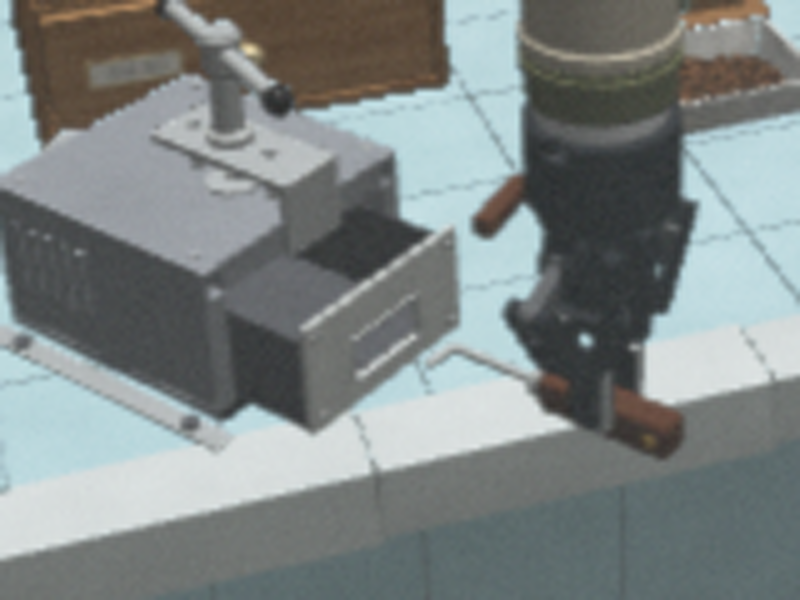

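```bash
python3 -m inch '[[0,0,0,-0.2,0,-0.3,0.85],[0,0,0,-0.4,0,-0.5,0.85],[0,0,0,-0.6,0.1,0,0.85],[0,0,0,-0.6,0.1,0,0.85],[0,0,0,-0.6,0.1,0,0.85],[0,0,0,-0.6,0.1,0,0.85],[0,0,0,-0.6,0.1,0,0.85],[0,0,0,-0.6,0.1,0,0.85],[0,0,0,-0.6,0.1,0,0.85],[0,0,0,-0.6,0.1,0,0.85],[0,0,0,-0.6,0.1,0,0.85],[0,0,0,-0.34,0.05,0,0.85]]'
python3 -m inch '[[0,0,-1,0,0,0,0.85],[0,0,-1,0,0,0,0.85],[0,0,-1,0,0,0,0.85],[0,0,-1,0,0,0,0.85],[0,0,-1,0,0,0,0.85],[0,0,-0.5,0,0,0,0.85],[0,0,0,0,0,0,0.85]]'
python3 - <<'E'
from h import *
snap('wrist','w18')
E
```

```text
clock: 23.2
tcp_pos: [0.4625, -0.2227, 0.0804]
orientation: [0.001, 0.673, 0.74, 0.0]
wrist_force: [1.1, -1.0, -0.9]
finger_gap: 0.0184
clock: 23.9
tcp_pos: [0.4613, -0.2197, 0.0802]
orientation: [-0.0, 0.345, 0.938, 0.0]
wrist_force: [0.3, 0.3, -0.4]
finger_gap: 0.0185
```

View pics/w18.png

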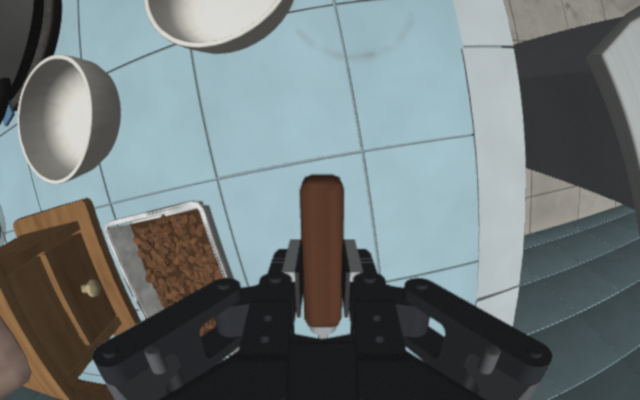

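```bash
python3 -m inch '[[0,0,0,0,0,0.4,0.85],[0,0,0,0,0,0.5,0.85],[0,0,0,0,0,0.35,0.85],[0,0,0,0,0,0.12,0.85],[0,0,0,0,0,0.04,0.85],[0,0,0,0,0,0,0.85]]'
```

```text
clock: 24.55
tcp_pos: [0.4616, -0.2202, 0.0102]
orientation: [0.0, 0.346, 0.938, -0.0]
wrist_force: [0.5, 0.4, -1.1]
finger_gap: 0.0185
```

```bash
python3 -m inch '[[0,0,0,0,0,0.03,0.85],[0,0,0,0,0,0.02,0.85],[0,0,0,0,0,0,0.85]]'; python3 -m inch '[[0,0,0,0,0,0,0.6],[0,0,0,0,0,0,0.4],[0,0,0,0,0,0,0.4],[0,0,0,0,0,0,0.4],[0,0,0,0,0,-0.3,0.4],[0,0,0,0,0,-0.6,0.4],[0,0,0,0,0,-0.9,0.4],[0,0,0,0,0,-0.9,0.4],[0,0,0,0,0,0,0.4]]'
python3 - <<'E'
from h import *
snap('wrist','w19');snap('scene','s19');snap('top','t19')
E
```

```text
clock: 24.85
tcp_pos: [0.4619, -0.2205, 0.0082]
orientation: [0.001, 0.346, 0.938, -0.0]
wrist_force: [-0.1, -0.8, 3.5]
finger_gap: 0.0184
clock: 25.75
tcp_pos: [0.4647, -0.2223, 0.1485]
orientation: [0.005, 0.345, 0.938, -0.001]
wrist_force: [1.3, -1.1, 0.5]
finger_gap: 0.0514
```

View pics/w19.png

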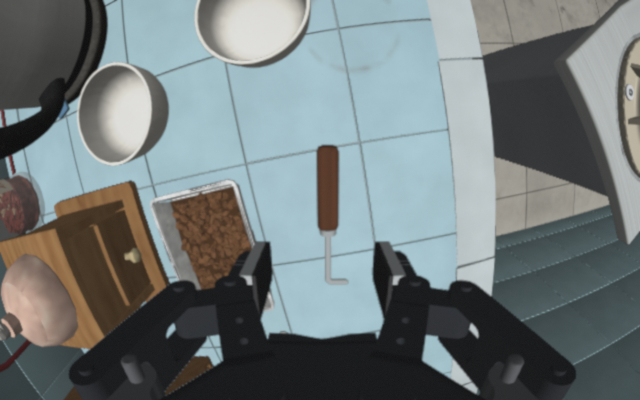

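View pics/t19.png

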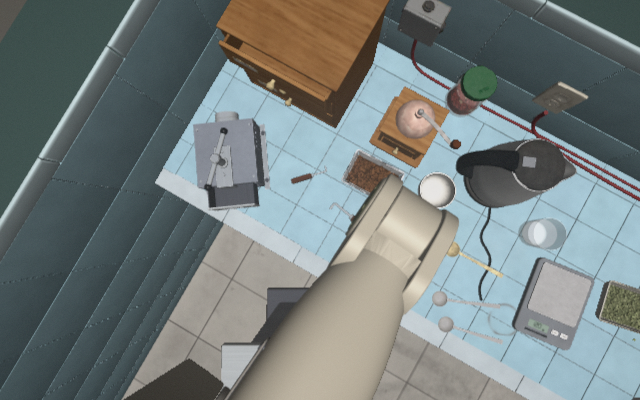

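View pics/s19.png

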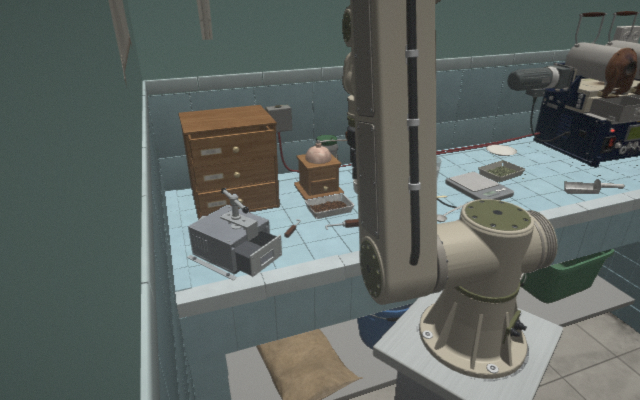

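Run:
```python
from h import *
o=np.array([.6519,.1255,0]);a=np.radians(5.1);Rb=np.array([[np.cos(a),-np.sin(a),0],[np.sin(a),np.cos(a),0],[0,0,1]])
for p in ((-.14,.06,.079),(-.14,-.06,.079),(-.135,.06,.079),(-.145,.06,.079)):
    u,v=proj('scene',Rb@np.array(p)+o);print(p,(u-190)*5,(v-190)*5)
crop('s19',190,190,350,310,5,'d19')
for n,q in (('hb',(328,147)),('hf',(328,232))): print(onz('wrist',*q,.018,st('w19')))
# bowls/tray shift check
a=cv2.imread('pics/top0.png').astype(int);b=cv2.imread('pics/t19.png').astype(int)
print(np.abs(a-b)[170:205,345:372].mean(),np.abs(a-b)[172:207,430:455].mean())
```

```text
(-0.14, 0.06, 0.079) 302.68780853069046 327.6174451195155
(-0.14, -0.06, 0.079) 455.05613339316625 220.97586269100432
(-0.135, 0.06, 0.079) 295.285319483507 324.34325440682755
(-0.145, 0.06, 0.079) 310.1256238935691 330.90726099477024
[ 0.43591079 -0.25134368  0.018     ]
[ 0.48737457 -0.19030181  0.018     ]
8.51710758377425 1.9276190476190476
```

View pics/d19.png

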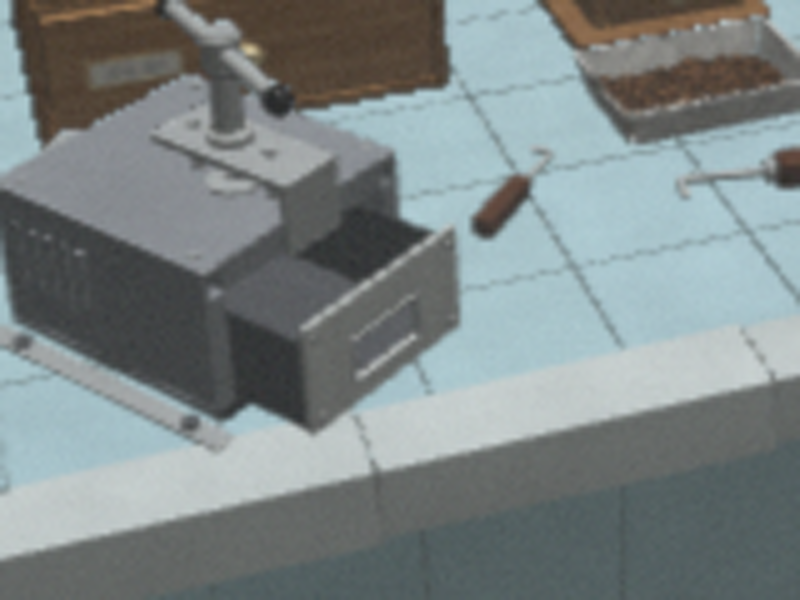

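Run:
```python
from h import *
g=lambda n:cv2.cvtColor(cv2.imread(f'pics/{n}.png'),cv2.COLOR_BGR2GRAY).astype(np.float32)
a,b=g('scene0'),g('s19'); c,d=g('top0'),g('t19')
print(cv2.phaseCorrelate(a[192:222,302:358].copy(),b[192:222,302:358].copy()),cv2.phaseCorrelate(c[148:190,340:380].copy(),d[148:190,340:380].copy()))
w8,w19=st('w8'),st('w19')
print([onz('wrist',*p,.062,w8)[:2] for p in ((95,116),)],[onz('wrist',*p,.062,w19)[:2] for p in ((122,109),)])
print([onz('wrist',208,192,.028,w8)[:2]],[onz('wrist',237,182,.028,w19)[:2]])
```

```text
((0.06508465615689829, -0.15058327717240338), 0.9823785803053114) ((-0.1493754039330213, 0.4625172849889907), 0.9571587125460307)
[array([ 0.53768235, -0.39428583])] [array([ 0.54032717, -0.39788721])]
[array([ 0.51943616, -0.28528902])] [array([ 0.51644347, -0.28161718])]
```

Tray and bowls have not moved, the drawer is at its stop, the hook lies flat, and the gripper is clear.

Run:
```python
from workcell import env
print(env.get_state()['clock'], env.hand_in())
```

```text
the job is handed in; nothing more can be done
25.9 None
```

The chaff box is open, with the drawer out at its stop and the hook back on the counter. I handed in at 25.9 s on the robot clock, of the 72 s allowed. The job reports no verdict.

- **T-handle:** I turned it about 6.7 rad counter-clockwise in two passes with the open fingers. The strap lip rose about 15 mm in the scene picture, so it stands clear of the drawer front.
- **Drawer:** I gripped the larger hook by its handle and put it through the finger hole. I drew the drawer until it stopped, at about 16 N, and withdrew the hook without the gripper nearing the drawer. In the last scene picture the front's left top corner lies where a 55 mm opening puts it. The right corner lies about 2 px lower than predicted. I put most of that down to box-pose error, since the hole corners already showed about 1 px of it before the pull.
- **Hook:** It lies flat on the counter close to its starting place, and the gripper was about 0.15 m above it at hand-in.
- **Tray and bowls:** The tray is within half a pixel of its starting place in both fixed cameras. In the wrist camera, hand-picked points on one bowl and the tray differ by about 4–5 mm between two views. I took that as picking error because the fixed cameras disagree for the tray. The other bowl I checked only by eye.

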